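Find the hidden release notch of the bench meter and pop its flap

TASK

The flap of the bench meter is latched; its catch is sunk in a notch somewhere along the white strip at the meter's front edge. Lay a fingertip gently on the left end of the strip's top (left as the robot sees it), feel along it to the right until you come to the notch, and press the catch inside fully down so that the flap pops ajar and stays so, then withdraw. Do not touch or pry the flap itself, and leave the glassware, the vial on the meter and the other things where they stand.

Things in the scene. Friction and masses are not known exactly. Their poses are not given: they have to be found in the camera images.
- meter: White bench meter on a blue base, fixed, 226 mm deep (x), 324 mm wide (y). Origin: centre of its underside, on the table. x points from its front edge to its back, away from the robot, y left, z up. Front strip between two end blocks (|y| from 92 to 162 mm, 71 mm high, 9 mm above the strip). Behind the strip an 8 mm gap (floor at z = 40 mm), then the flap, then a rear bridge 72 mm high.
- strip_mid (a point): Middle of the front strip's flat top, 62 mm above the table, axes as the meter's. The strip is 30 mm deep (x from -15 to 15 mm) and runs along y from -92 to 92 mm. One notch, 36 mm wide with upright walls, cuts through it from front to back; the notch's middle is anywhere from y = -35 to 35 mm and not reported: find it by touch or sight. Closed fingertips fit in.
- catch (a joint): The catch: a flat white bar, 27 mm deep (x), that shows only in the notch and fills its floor, its top 12 mm below the strip's top when up. Value: how far it is pressed straight down, 0 up (latched), 0.006 m fully down. It takes about 5 to 7 N and stays down when let go. It drives the flap: 6 mm opens it by 0.18 rad.
- flap: White flap of the meter, 112 mm long (x), 172 mm wide (y), 14 mm thick, top at z = 56 mm when shut; its front edge is at x = -72 mm of the meter. Origin on its hinge line: x = 40 mm, y = 0, z = 41 mm of the meter. Its z is upright when shut; it opens by its front edge rising (about 20 mm).
- beaker: Glass beaker, 84 mm wide, 100 mm tall, on the table left of the meter. Loose; leave alone. Origin: centre of its underside.
- small_beaker: Small glass beaker, 52 mm wide, 55 mm tall, on the table in front of the meter, towards the right. Loose; leave alone. Origin: centre of its underside.
- flask: Stoppered glass flask, 76 mm wide, 172 mm tall, right of the meter. Loose; leave alone. Origin: centre of its underside.
- reagent: Amber reagent bottle, 66 mm wide, 150 mm tall, right of the meter. Loose; leave alone. Origin: centre of its underside.
- vial: Capped glass vial, 24 mm wide, 45 mm tall, standing on top of the meter's right end block. Loose; leave alone. Origin: centre of its underside.
- marker: Green marker pen, 14 mm thick, 130 mm long along its own x, lying on the table in front of the meter. Loose; leave alone. Origin: middle of its length, at its underside.
- dish: White ceramic dish, 80 mm wide, 28 mm tall, left of the meter. Loose; leave alone. Origin: centre of its underside.

How it is judged:
On the way, in this order (a step that is already met when the one before it is completed fails the run):
1. a fingertip touches the left end of the strip, 58 mm or more left of its middle, catch up (contact force between the fingers and meter above 0.25 N and value of joint catch below 0.001 m and y of the grasp point in the frame of meter between 0.058 and 0.1 m and x of the grasp point in the frame of meter below -0.07 m), for 0.05 s.
2. the fingertip, further to the right, still touches the strip with the catch up (contact force between the fingers and meter above 0.25 N and value of joint catch below 0.001 m and y of the grasp point in the frame of meter below 0.055 m and x of the grasp point in the frame of meter below -0.07 m), for 0.05 s.
3. the catch is pressed down by the fingers (more than 4.5 of 6 mm) (contact force between the fingers and meter above 0.25 N and value of joint catch above 0.0045 m), for 0.05 s.
At the end, for the whole second after the job is handed in: The catch is down by more than 4.5 mm and the flap stands ajar by more than 0.12 rad, both staying so with the robot clear; every loose thing lies within 20 mm of where it was, those that stood still upright (value of joint catch above 0.0045 m and angle between flap's own z axis and vertical above 0.12 rad and distance of each of beaker, small_beaker, flask, reagent, vial, marker, dish from where it was at the start of the episode below 0.02 m and angle between each of beaker, small_beaker, flask, reagent, vial, dish's own z axis and vertical below 0.3 rad); the robot touches nothing.
It fails at once if the meter is pushed with more than 60 N (contact force between the fingers and meter above 60 N).
It fails at once if the flap is touched (over 1.5 N) or pried by the fingers (contact force between the fingers and flap above 1.5 N).
It fails at once if a bystander is moved by more than 20 mm, lifted or knocked over (not (distance of beaker from where it was at the start of the episode below 0.02 m) or not (distance of small_beaker from where it was at the start of the episode below 0.02 m) or not (distance of flask from where it was at the start of the episode below 0.02 m) or not (distance of reagent from where it was at the start of the episode below 0.02 m) or not (distance of vial from where it was at the start of the episode below 0.02 m) or not (distance of marker from where it was at the start of the episode below 0.02 m) or not (distance of dish from where it was at the start of the episode below 0.02 m) or not (angle between beaker's own z axis and vertical below 0.3 rad) or not (angle between small_beaker's own z axis and vertical below 0.3 rad) or not (angle between flask's own z axis and vertical below 0.3 rad) or not (angle between reagent's own z axis and vertical below 0.3 rad) or not (angle between vial's own z axis and vertical below 0.3 rad) or not (angle between dish's own z axis and vertical below 0.3 rad)).
It also fails if it takes over 51 s, if anything falls off the work surface, if the arm or the gripper's body presses on something with over 40 N, if the wrist force passes 120 N, or if a joint passes its speed limit or range.

ROBOT

A 6-joint arm with a two-finger parallel gripper is mounted at the origin on the work surface. World frame = base frame: x ahead of the robot, y to its left, z up, the work surface at z = 0. Lengths are in m, angles in rad, forces in N, time in s.
With the tool pointing down it reaches from about 0.35 to 0.775 m from the base axis. Payload 5.5 kg.
Tool frame: the origin (TCP) lies on the front face of the gripper's body, between the roots of the fingers; the fingertips stand 73 mm ahead of it and the grasp point (between the pads) lies 54 mm ahead of it; z points along the fingers, y is the direction in which the jaws open and shut (so a half turn about z gives the same grasp; the last joint's range is limited). The gripper opens to 85 mm and grips with 20 to 120 N. Pads are 22 mm wide; open, the fingers measure 114 mm over their backs; the gripper's body (76 mm by 85 mm) begins 54 mm behind the grasp point. The pads swing forward as they close: fully open they stand 13 mm farther back than shut.
Start: joints at [-1.327, 0.313, 0.046, 1.304, 0, 1.431], TCP at [0.215, -0.533, 0.304] pointing down, gripper open.
Joint ranges: [-2.76, 2.76], [-0.86, 1.69], [-1.03, 1.26], [-2.2, 2.34], [-1.47, 1.5], [-3.14, 3.14]. Speed limits (rad/s): [2.57, 2.57, 3.14, 3.14, 3.14, 3.14].

INTERFACE

Orientations are given as [roll, pitch, yaw] about the fixed x, y, z axes, in that order (R = Rz(yaw) Ry(pitch) Rx(roll)).
In Python, from workcell import sense, snapshot, camera_info, hand_in gives the robot as it stands.
- The arm moves only by the shell command python3 -m creep 'ROWS' [FORCE]. ROWS is JSON, a list of rows, each a list of 3 entries, a list of its own where there are three numbers: the shift along the tool's x, y, z each as a share of 0.03 m, from -1 to 1, then the turn about the tool's z as a share of 4 degrees, from -1 to 1, then the opening, from 0 (shut) to 1 (fully open). A call has 1 to 20 rows; each row shifts and turns the commanded pose from where the row before left it, along the tool's axes as they then stand; what a row does not reach is not made up. A row lasts 1/12 s, in which the tool goes at most 41.7 mm and 7.16 degrees, less where a joint would pass 70% of its speed; a pose out of reach is approached as far as the arm can. A call with a number of a shift or a turn outside -1 to 1 is refused whole. A call with a gripper value outside its range is refused whole. The fingers move at their own pace and stop on an object; FORCE is the grip in N (left out, the last holds). Time passes only in rows, so rows that do not move let the fingers close. It gives the time, the measured TCP pose, the force and the opening at its end, in the units of the state.
- sense(): the state, without advancing time (a new reading comes with each control period).
- snapshot(name): name is "side" or "top"; returns the picture (480x640x3 uint8, blue, green, red); there is no depth.
- camera_info(name): a dict with "fovy" (degrees; the focal length in pixels is half the picture's height over the tangent of half this angle, whatever the lens; pixels are square), "cx", "cy" (the principal point, pixels), "rvec" (rotation vector, rad) and "tvec" (3), from world to camera coordinates, as OpenCV has them. Camera axes: x right, y down, z forward; pixel columns grow to the right and rows downward; lengths in m; the calibration is good to about 2 mm. A picture is of the moment at which its call begins. camera_info takes no time and is no camera call.
- hand_in(): hands the job in, once; it reports no verdict.
The state is a dict: "time": time; "joint_pos": joint angles; "qvel": joint speeds; "effort": joint torques, N m; "tool_pos": TCP position; "ee_rot": TCP orientation; "force": force on the tool from outside, world axes, zero at the start; "wrist_torque": the same for the moment, N m; "width": opening from 0.0 (shut) to 1.0 (fully open).
Only numpy, scipy, OpenCV 4.12 (cv2) and the standard library are available. Lean on these libraries where they do the work, as an engineer would, in place of code of your own. Each camera call takes 0.05 s, during which the arm holds its last target. There are 200 camera calls.

## Working session

There is one attempt and no reset: what is moved stays moved. The work goes in short steps, Python scripts to look and compute and a shell command to move; the robot and the scene stay as the last step left them, time stands still between calls to the robot, and variables do not carry over. Pictures are saved under pics/ and viewed, about 8 in all and at most 12, crops included, and the job is handed in when it is done.

```bash
mkdir -p pics; python3 - <<'E'
from workcell import *
import cv2
for n in("side","top"):
    cv2.imwrite(f"pics/{n}0.png",snapshot(n)); print(n,camera_info(n))
s=sense();print({k:s[k] for k in("time","tool_pos","ee_rot","force","width")})
E
```

```text
side {'fovy': 48.70923222472847, 'cx': 325.90583347262987, 'cy': 240.33208236440265, 'rvec': array([ 0.17865019, -2.90101791,  1.09898269]), 'tvec': array([0.57798769, 0.1051123 , 0.95381072])}
top {'fovy': 50.66056331346512, 'cx': 321.0921477252522, 'cy': 238.96561703323226, 'rvec': array([ 2.14216126, -2.19389179,  0.1303808 ]), 'tvec': array([0.02963697, 0.6068408 , 0.92822553])}
{'time': 0.1, 'tool_pos': array([ 0.21523341, -0.53285375,  0.30310883]), 'ee_rot': array([-3.14002565e+00, -2.59982331e-04,  3.83817551e-01]), 'force': array([-0.8955013 , -0.09761392,  0.32316108]), 'width': 1.0013677492133937}
```

View pics/top0.png

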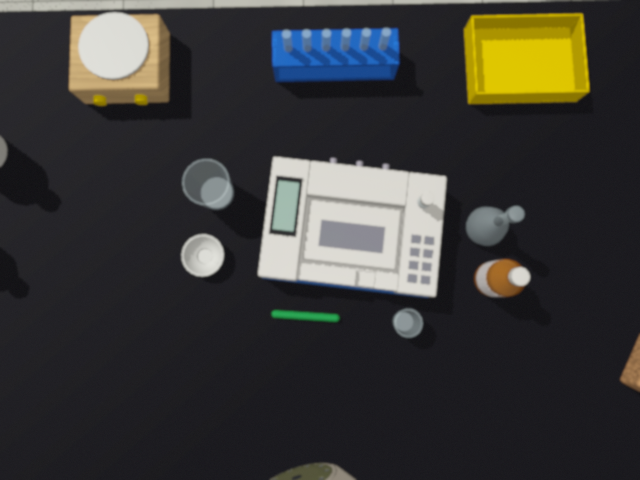

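View pics/side0.png

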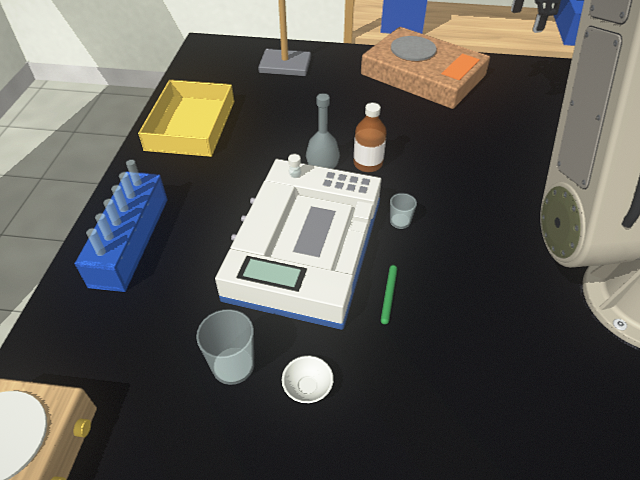

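Top view: meter top corners near (272,157), (446,176), (437,297), (259,277), and the notch at about (357–375, 279). The marker is in front on the left and the small beaker in front on the right. I'll zoom in to refine these.

```bash
python3 - <<'E'
import cv2
a=cv2.imread("pics/top0.png")[145:345,245:465]
cv2.imwrite("pics/topc.png",cv2.resize(a,None,fx=3,fy=3,interpolation=cv2.INTER_CUBIC)[:600])
b=cv2.imread("pics/side0.png")[145:335,205:405]
cv2.imwrite("pics/sidec.png",cv2.resize(b,None,fx=3,fy=3,interpolation=cv2.INTER_CUBIC))
E
```

```text
(no output)
```

View pics/topc.png

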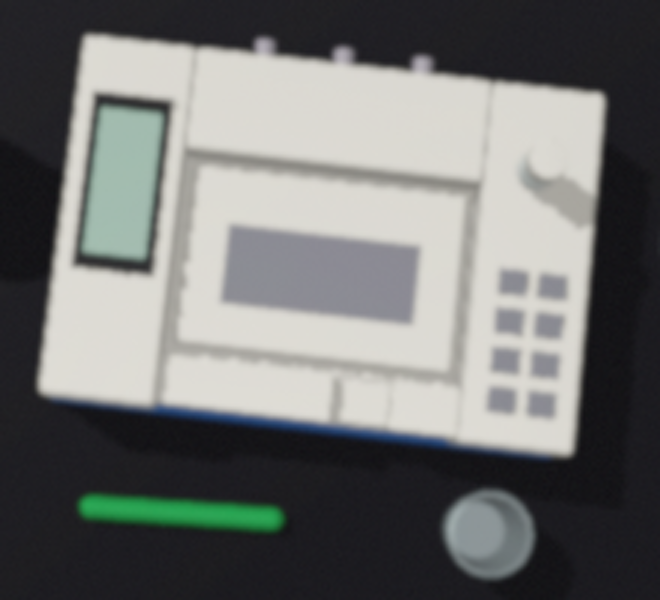

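View pics/sidec.png

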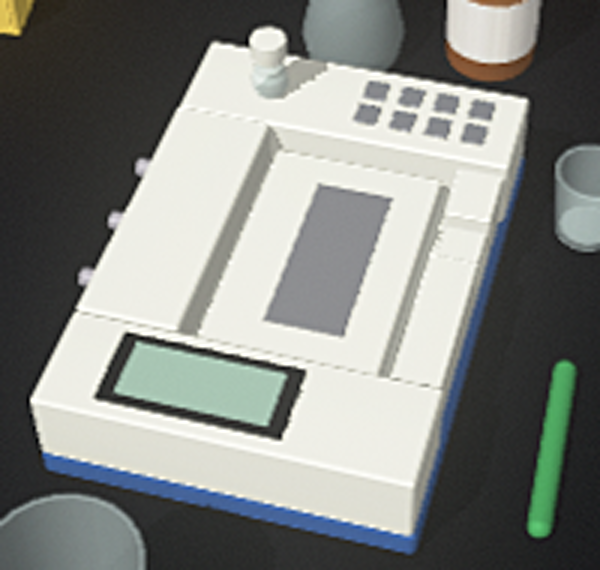

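Top crop: corners LB(83,34), RB(605,92), RF(576,456), LF(38,394); notch edges at about x=336 and x=389, y≈405. Side crop: RB(212,42), RF(527,97), LF(413,483), LB(33,400). I'll fit the meter pose from these.

```bash
cat >h.py <<'E'
import numpy as np,cv2
from workcell import *
from scipy.optimize import least_squares
def cam(n):
    c=camera_info(n);f=240/np.tan(np.radians(c["fovy"])/2)
    return np.array([[f,0,c["cx"]],[0,f,c["cy"]],[0,0,1]]),c["rvec"],c["tvec"]
def proj(n,P):
    K,r,t=cam(n);return cv2.projectPoints(np.float64(P),r,t,K,None)[0][:,0]
def onz(n,uv,z):
    K,r,t=cam(n);R=cv2.Rodrigues(r)[0];c=-R.T@t
    d=(R.T@np.linalg.inv(K)@np.c_[uv,np.ones(len(uv))].T).T
    return c+d*((z-c[2])/d[:,2])[:,None]
E
python3 - <<'E'
from h import *
L=np.array([[.113,.162],[.113,-.162],[-.113,-.162],[-.113,.162]])
ob={"top":np.array([[83,34],[605,92],[576,456],[38,394]])/3+[245,145],
"side":np.array([[33,400],[212,42],[527,97],[413,483]])/3+[205,145]}
def W(p,q):
    c,s=np.cos(p[2]),np.sin(p[2]);return q@np.array([[c,s],[-s,c]])+p[:2]
def fit(ns):
    f=lambda p:np.concatenate([(proj(n,np.c_[W(p,L),np.full(4,.071)])-ob[n]).ravel() for n in ns])
    r=least_squares(f,[.6,0,0]);return r
for ns in(["top"],["side"],["top","side"]):
    r=fit(ns);print(ns,r.x.round(4),np.abs(r.fun).max().round(2))
p=r.x
print("notch",[ ((onz("top",np.array([[u,405]])/3+[245,145],.062)[0,:2]-p[:2])@np.array([[np.cos(p[2]),-np.sin(p[2])],[np.sin(p[2]),np.cos(p[2])]])).round(4) for u in(336,389)])
for y in(.085,.075,.055,0,-.02):print(y,W(p,np.array([[-.098,y]])).round(4))
for nm,c,z in(("marker",[[88,507],[275,518]],.007),("sb rim",[[488,533]],.055)):
    print(nm,onz("top",np.array(c)/3+[245,145],z).round(3).tolist())
E
```

```text
['top'] [ 0.6266 -0.0444 -0.1355] 0.79
['side'] [ 0.6259 -0.0412 -0.1369] 2.6
['top', 'side'] [ 0.6264 -0.0432 -0.136 ] 2.49
notch [array([-0.0974, -0.0185]), array([-0.0938, -0.0505])]
0.085 [[0.5408 0.0543]]
0.075 [[0.5394 0.0444]]
0.055 [[0.5367 0.0246]]
0 [[ 0.5293 -0.0299]]
-0.02 [[ 0.5265 -0.0497]]
marker [[0.468, 0.108, 0.007], [0.458, -0.011, 0.007]]
sb rim [[0.448, -0.139, 0.055]]
```

Notch centre is at about meter y = -0.035, with meter yaw -0.136. First I'll shut the gripper and turn 60° so that tool x lies along the strip, with the 22 mm side across the notch.

```bash
python3 -m creep '[[[0,0,0],-1,0],[[0,0,0],-1,0],[[0,0,0],-1,0],[[0,0,0],-1,0],[[0,0,0],-1,0],[[0,0,0],-1,0],[[0,0,0],-1,0],[[0,0,0],-1,0],[[0,0,0],-1,0],[[0,0,0],-1,0],[[0,0,0],-1,0],[[0,0,0],-1,0],[[0,0,0],-1,0],[[0,0,0],-1,0],[[0,0,0],-0.05,0],[[0,0,0],0,0]]' 20
cat >>h.py <<'E'
from scipy.spatial.transform import Rotation
M=np.array([.6264,-.0432]);A=-.136
Rm=np.array([[np.cos(A),-np.sin(A)],[np.sin(A),np.cos(A)]])
def rep(lx=None,ly=None,tz=None):
    s=sense();p=s["tool_pos"];R=Rotation.from_euler("xyz",s["ee_rot"])
    tip=p+R.apply([0,0,.073]);g=p+R.apply([0,0,.054])
    print("t%.2f"%s["time"],"tip z %.4f"%tip[2],"meter xy",(Rm.T@(g[:2]-M)).round(4),"rot",s["ee_rot"].round(3),"F",s["force"].round(2),"w%.2f"%s["width"])
    if lx is not None:
        w=np.r_[M+Rm@[lx,ly],tz];print("rows total",(R.inv().apply(w-tip)/.03).round(3))
E
python3 -c "
from h import *
rep(-.1,.078,.12)"
```

```text
time: 1.43
tool_pos: [0.2153, -0.533, 0.3035]
ee_rot: [-3.141, -0.001, 1.363]
force: [-0.0, -0.4, 0.7]
width: -0.004
t1.43 tip z 0.2305 meter xy [-0.3409 -0.541 ] rot [-3.141e+00 -1.000e-03  1.363e+00] F [-0.04 -0.39  0.74] w-0.00
rows total [21.154  6.532  3.695]
```

```bash
python3 -m creep '[[[0,0,0],-1,0],[[0.9,0.3,0],0,0],[[0.9,0.3,0],0,0],[[0.9,0.3,0],0,0],[[0.9,0.3,0],0,0],[[0.9,0.3,0],0,0],[[0.9,0.3,0],0,0],[[0.9,0.3,0],0,0],[[0.9,0.3,0],0,0],[[0.9,0.3,0],0,0],[[0.9,0.3,0],0,0],[[0.9,0.3,0],0,0],[[0.9,0.3,0],0,0],[[0.9,0.3,0],0,0],[[0.9,0.3,0],0,0],[[0.9,0.3,0],0,0],[[0.9,0.3,0],0,0],[[0.9,0.3,0],0,0],[[0,0,0],0,0],[[0,0,0],0,0]]' 
python3 -c "
from h import *
rep(-.1,.078,.10)"
```

```text
time: 3.1
tool_pos: [0.4295, -0.0981, 0.3038]
ee_rot: [-3.141, 0.0, 1.436]
force: [0.1, 0.2, -0.3]
width: -0.002
t3.10 tip z 0.2308 meter xy [-0.1876 -0.0811] rot [-3.141  0.     1.436] F [ 0.06  0.22 -0.3 ] w-0.00
rows total [5.299 2.93  4.358]
```

```bash
python3 -m creep '[[[0.8,0.45,0],0,0],[[0.8,0.45,0],0,0],[[0.8,0.45,0],0,0],[[0.8,0.45,0],0,0],[[0.8,0.45,0],0,0],[[0.8,0.45,0],0,0],[[0.5,0.23,0],0,0],[[0,0,0.6],0,0],[[0,0,0.6],0,0],[[0,0,0.6],0,0],[[0,0,0.6],0,0],[[0,0,0.6],0,0],[[0,0,0.6],0,0],[[0,0,0.6],0,0],[[0,0,0],0,0],[[0,0,0],0,0],[[0,0,0],0,0]]' 
python3 -c "
from h import *
rep(-.1,.078,.062)
cv2.imwrite('pics/s1.png',cv2.resize(snapshot('side')[100:340,180:450],None,fx=2.2,fy=2.2))"
```

```text
time: 4.52
tool_pos: [0.5384, 0.0455, 0.1787]
ee_rot: [3.141, 0.0, 1.433]
force: [0.9, -1.0, -0.1]
width: 0.0
t4.52 tip z 0.1057 meter xy [-0.0992  0.0759] rot [3.141 0.    1.433] F [ 0.94 -1.02 -0.07] w0.00
rows total [ 0.07  -0.03   1.458]
```

View pics/s1.png

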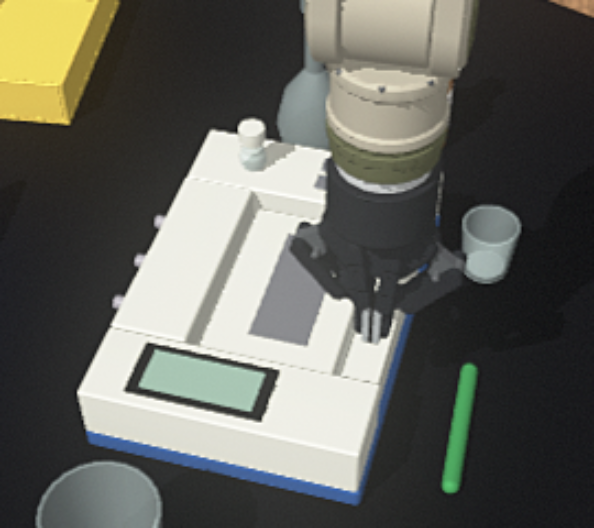

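The fingertips are above the strip's left end at about (372,338). The knuckles spread towards the flap, though, and could meet it as it rises. I'll turn 90° so they spread along the strip instead.

```bash
python3 -m creep '[[[0,0,0],1,0],[[0,0,0],1,0],[[0,0,0],1,0],[[0,0,0],1,0],[[0,0,0],1,0],[[0,0,0],1,0],[[0,0,0],1,0],[[0,0,0],1,0],[[0,0,0],1,0],[[0,0,0],1,0],[[0,0,0],1,0],[[0,0,0],1,0],[[0,0,0],1,0],[[0,0,0],1,0],[[0,0,0],1,0],[[0,0,0],1,0],[[0,0,0],1,0],[[0,0,0],1,0],[[0,0,0],1,0],[[0,0,0],1,0]]' 
python3 -m creep '[[[0,0,0],1,0],[[0,0,0],1,0],[[0,0,0],0.5,0],[[0,0,0],0,0],[[0,0,0],0,0],[[0,0,0],0,0]]' 
python3 -c "
from h import *
rep(-.1,.067,.07)
cv2.imwrite('pics/s2.png',cv2.resize(snapshot('side')[100:340,180:450],None,fx=2.2,fy=2.2))"
```

```text
time: 6.23
tool_pos: [0.5388, 0.0461, 0.1795]
ee_rot: [3.141, -0.003, 0.034]
force: [-0.4, 0.5, -0.2]
width: -0.002
time: 6.73
tool_pos: [0.5362, 0.0256, 0.1784]
ee_rot: [-3.126, -0.0, -0.108]
force: [-0.4, 0.2, 0.3]
width: -0.001
t6.73 tip z 0.1054 meter xy [-0.0987  0.0568] rot [-3.126 -0.    -0.108] F [-0.35  0.24  0.33] w-0.00
rows total [-0.035 -0.313  1.184]
```

View pics/s2.png

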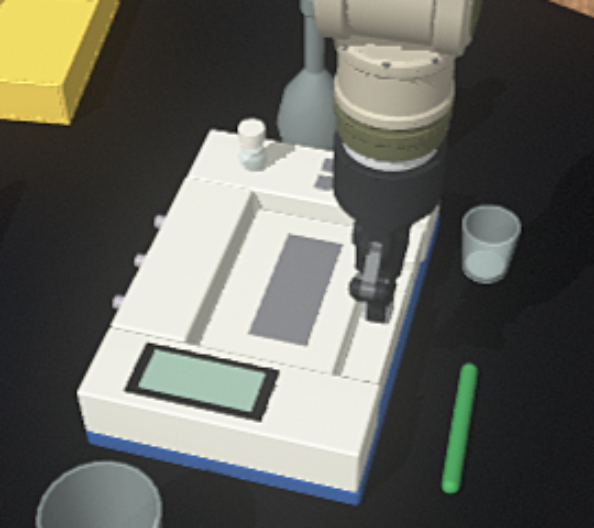

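The TCP drifted 20 mm and rolled slightly during the turn, so I'll check for a joint at its range limit.

```bash
python3 -c "
from h import *
print(sense()['joint_pos'].round(3))"
```

```text
[-0.108  0.311 -0.277  0.983  0.015  3.141]
```

j6 is at its limit. The opposite half-turn, to yaw ≈ 3.0, gives the same finger alignment.

```bash
T='x'; python3 -m creep '[[[0,0,0],-1,0],[[0,0,0],-1,0],[[0,0,0],-1,0],[[0,0,0],-1,0],[[0,0,0],-1,0],[[0,0,0],-1,0],[[0,0,0],-1,0],[[0,0,0],-1,0],[[0,0,0],-1,0],[[0,0,0],-1,0],[[0,0,0],-1,0],[[0,0,0],-1,0],[[0,0,0],-1,0],[[0,0,0],-1,0],[[0,0,0],-1,0],[[0,0,0],-1,0],[[0,0,0],-1,0],[[0,0,0],-1,0],[[0,0,0],-1,0],[[0,0,0],-1,0]]' 
python3 -m creep '[[[0,0,0],-1,0],[[0,0,0],-1,0],[[0,0,0],-1,0],[[0,0,0],-1,0],[[0,0,0],-1,0],[[0,0,0],-1,0],[[0,0,0],-1,0],[[0,0,0],-1,0],[[0,0,0],-1,0],[[0,0,0],-1,0],[[0,0,0],-1,0],[[0,0,0],-1,0],[[0,0,0],-1,0],[[0,0,0],-1,0],[[0,0,0],-1,0],[[0,0,0],-1,0],[[0,0,0],-1,0],[[0,0,0],-1,0],[[0,0,0],-1,0],[[0,0,0],-1,0]]' 
python3 -m creep '[[[0,0,0],-1,0],[[0,0,0],-1,0],[[0,0,0],-1,0],[[0,0,0],-1,0],[[0,0,0],-0.6,0],[[0,0,0],0,0],[[0,0,0],0,0],[[0,0,0],0,0]]' 
python3 -c "
from h import *
print(sense()['joint_pos'].round(3))
rep(-.1,.067,.07)"
```

```text
time: 8.45
tool_pos: [0.536, 0.0263, 0.1779]
ee_rot: [-3.138, -0.015, 1.293]
force: [0.0, 0.0, 0.3]
width: 0.001
time: 10.12
tool_pos: [0.536, 0.0262, 0.1779]
ee_rot: [3.127, -0.006, 2.69]
force: [0.4, -0.7, -0.2]
width: -0.004
time: 10.78
tool_pos: [0.536, 0.026, 0.1779]
ee_rot: [3.126, -0.001, 3.006]
force: [-0.5, -0.0, -0.8]
width: -0.001
[-0.108  0.311 -0.277  0.983  0.015  0.028]
t10.78 tip z 0.1049 meter xy [-0.099   0.0572] rot [ 3.126e+00 -1.000e-03  3.006e+00] F [-0.55 -0.04 -0.76] w-0.00
rows total [0.031 0.3   1.167]
```

```bash
python3 -m creep '[[[0.03,0.33,0],0,0],[[0,0,0.4],0,0],[[0,0,0.4],0,0],[[0,0,0.4],0,0],[[0,0,0],0,0],[[0,0,0],0,0],[[0,0,0],0,0]]' 
python3 -c "
from h import *
rep(-.1,.068,.062)"
```

```text
time: 11.37
tool_pos: [0.5367, 0.0366, 0.1425]
ee_rot: [3.126, -0.0, 3.007]
force: [-0.1, -0.3, 0.4]
width: -0.001
t11.37 tip z 0.0695 meter xy [-0.0997  0.0678] rot [ 3.126 -0.     3.007] F [-0.07 -0.31  0.4 ] w-0.00
rows total [ 0.01  -0.006  0.252]
```

```bash
python3 -m creep '[[[0,0,0.1],0,0],[[0,0,0.07],0,0],[[0,0,0.03],0,0],[[0,0,0],0,0],[[0,0,0],0,0]]' 
python3 -m creep '[[[0,0,0.03],0,0],[[0,0,0],0,0]]'; python3 -m creep '[[[0,0,0.02],0,0],[[0,0,0],0,0]]' 
```

```text
time: 11.78
tool_pos: [0.5365, 0.0363, 0.1361]
ee_rot: [3.126, -0.001, 3.006]
force: [-0.5, -0.7, -0.6]
width: -0.0
time: 11.95
tool_pos: [0.5365, 0.0364, 0.1351]
ee_rot: [3.126, -0.001, 3.006]
force: [-0.5, -0.4, -0.6]
width: -0.0
time: 12.12
tool_pos: [0.5365, 0.0364, 0.1347]
ee_rot: [3.126, -0.001, 3.006]
force: [-0.4, 0.4, 1.0]
width: -0.002
```

```bash
python3 -m creep '[[[0,0,0.02],0,0],[[0,0,0],0,0]]' | grep -E 'pos|force'; python3 -m creep '[[[0,0,0.02],0,0],[[0,0,0],0,0]]'| grep -E 'pos|force'
```

```text
tool_pos: [0.5365, 0.0364, 0.1347]
force: [-1.3, 0.3, 6.0]
tool_pos: [0.5365, 0.0364, 0.1346]
force: [-2.6, 0.4, 11.3]
```

Contact at TCP z = 0.1347. I'll ease off a little and slide right.

```bash
python3 -m creep '[[[0,0,-0.02],0,0],[[0,-0.05,0],0,0],[[0,-0.1,0],0,0],[[0,-0.1,0],0,0]]' | grep -E 'pos|force'; python3 -m creep '[[[0,-0.1,0],0,0],[[0,-0.1,0],0,0],[[0,-0.1,0],0,0],[[0,-0.1,0],0,0]]'| grep -E 'pos|force'; python3 -c "
from h import *
rep(-.1,-.0345,.062)"
```

```text
tool_pos: [0.5363, 0.0299, 0.1346]
force: [0.2, 4.7, 6.5]
tool_pos: [0.535, 0.018, 0.1346]
force: [1.7, 5.7, 7.2]
t13.12 tip z 0.0616 meter xy [-0.0987  0.0492] rot [3.123e+00 2.000e-03 3.007e+00] F [1.69 5.71 7.19] w0.00
rows total [ 0.05  -2.801 -0.064]
```

```bash
python3 -m creep '[[[0,-0.1,0],0,0],[[0,-0.1,0],0,0],[[0,-0.1,0],0,0],[[0,-0.1,0],0,0],[[0,-0.1,0],0,0],[[0,-0.1,0],0,0],[[0,-0.1,0],0,0],[[0,-0.1,0],0,0]]' | grep -E 'pos|force'; python3 -m creep '[[[0,-0.1,0],0,0],[[0,-0.1,0],0,0],[[0,-0.1,0],0,0],[[0,-0.1,0],0,0],[[0,-0.1,0],0,0],[[0,-0.1,0],0,0],[[0,-0.1,0],0,0],[[0,-0.1,0],0,0]]'| grep -E 'pos|force'; python3 -c "
from h import *
rep(-.1,-.0345,.062)"
```

```text
tool_pos: [0.5321, -0.0056, 0.1346]
force: [-0.0, 7.0, 9.1]
tool_pos: [0.5292, -0.0291, 0.1346]
force: [1.0, 8.4, 11.3]
t14.45 tip z 0.0616 meter xy [-0.0981  0.0018] rot [3.122 0.004 3.008] F [ 0.99  8.41 11.32] w-0.00
rows total [ 0.07  -1.223 -0.038]
```

```bash
for i in 1; do python3 -m creep '[[[0,-0.1,-0.02],0,0],[[0,-0.1,0],0,0],[[0,-0.1,0],0,0],[[0,-0.1,0],0,0],[[0,-0.1,0],0,0]]' | grep -E 'pos|force'; python3 -m creep '[[[0,-0.1,0],0,0],[[0,-0.1,0],0,0]]' | grep -E 'pos|force'; python3 -m creep '[[[0,-0.1,0],0,0],[[0,-0.1,0],0,0]]'| grep -E 'pos|force'; python3 -m creep '[[[0,-0.1,0],0,0],[[0,0,0],0,0]]'| grep -E 'pos|force'; done; python3 -c "
from h import *
rep(-.1,-.0345,.062)"
```

```text
tool_pos: [0.5268, -0.0444, 0.1346]
force: [0.5, 5.2, 8.0]
tool_pos: [0.5259, -0.0504, 0.1344]
force: [0.7, 5.1, 7.8]
tool_pos: [0.5239, -0.0574, 0.1331]
force: [-0.6, 0.3, -0.9]
tool_pos: [0.523, -0.0608, 0.1326]
force: [-0.0, 0.0, -1.0]
t15.37 tip z 0.0596 meter xy [-0.1001 -0.0306] rot [ 3.127e+00 -2.000e-03  3.006e+00] F [-0.04  0.   -0.97] w0.00
rows total [-0.006 -0.137 -0.082]
```

Force vanished and the tip dropped 2 mm at y ≈ -0.027, which is the notch and agrees with the image. I'll centre on it and descend to the catch.

```bash
python3 -m creep '[[[0,-0.13,0],0,0],[[0,0,0.1],0,0],[[0,0,0.1],0,0],[[0,0,0.08],0,0],[[0,0,0],0,0],[[0,0,0],0,0]]' | grep -E 'pos|force'; python3 -m creep '[[[0,0,0.04],0,0],[[0,0,0.03],0,0],[[0,0,0],0,0]]'| grep -E 'pos|force';python3 -c "
from h import *
rep(-.1,-.0345,.044)"
```

```text
tool_pos: [0.5226, -0.0638, 0.1242]
force: [0.5, 0.7, 0.4]
tool_pos: [0.523, -0.0638, 0.1226]
force: [-0.7, 0.3, -0.0]
t16.12 tip z 0.0496 meter xy [-0.0997 -0.0337] rot [ 3.126 -0.     3.007] F [-0.69  0.31 -0.01] w0.00
rows total [ 0.009 -0.041  0.186]
```

```bash
python3 -m creep '[[[0,0,0.05],0,0],[[0,0,0.05],0,0],[[0,0,0],0,0]]' | grep -E 'pos|force'; python3 -m creep '[[[0,0,0.05],0,0],[[0,0,0.04],0,0],[[0,0,0.02],0,0],[[0,0,0],0,0]]'| grep -E 'pos|force'; python3 -m creep '[[[0,0,0.02],0,0],[[0,0,0],0,0]]'| grep -E 'pos|force'
```

```text
tool_pos: [0.523, -0.0639, 0.1197]
force: [0.1, 0.5, 2.9]
tool_pos: [0.523, -0.0639, 0.1165]
force: [-1.1, -0.6, 6.1]
tool_pos: [0.523, -0.0639, 0.1165]
force: [-3.5, 0.4, 11.2]
```

It bottomed out: force rose to 11 N with no further travel, 6.2 mm below the catch top. Withdrawing.

```bash
python3 -m creep '[[[0,0,0.02],0,0],[[0,0,0],0,0],[[0,0,0],0,0],[[0,0,-0.1],0,0],[[0,0,-0.2],0,0],[[0,0,-0.3],0,0],[[0,0,-0.5],0,0],[[0,0,-0.6],0,0],[[0,0,-0.6],0,0],[[0,0,-0.8],0,0],[[0,0,-0.8],0,0],[[0.5,0,-0.5],0,0],[[0.8,0,0],0,0],[[0.8,0,0],0,0],[[0.8,0,0],0,0],[[0.5,0,0],0,0],[[0,0,0],0,0],[[0,0,0],0,0]]'
python3 - <<'E'
from h import *
a=snapshot('side')[100:340,180:450];b=snapshot('top')[130:370,170:550]
cv2.imwrite('pics/end.png',np.hstack([cv2.resize(a,None,fx=1.25,fy=1.25),cv2.resize(b,None,fx=1.2,fy=1.25)]))
E
```

```text
time: 18.37
tool_pos: [0.4215, -0.0521, 0.2476]
ee_rot: [3.126, 0.001, 3.006]
force: [1.4, -0.5, -0.0]
width: -0.003
```

View pics/end.png

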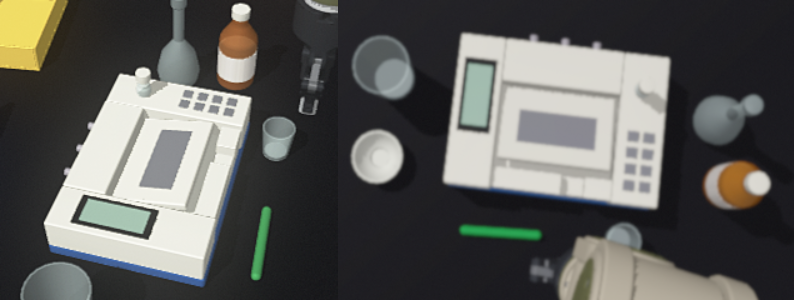

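The flap stands ajar, with its front edge raised near (190,195) in the side half. The vial and the other things in view are where they stood, and the gripper is clear in the air.

```bash
python3 -c "
from workcell import *
print(hand_in())"
```

```text
the job is handed in; nothing more can be done
None
```

The catch is pressed fully down, the flap stands ajar, and I've handed the job in at about 18.5 s of the 51 s allowed.

- **Feeling along the strip:** With the fingers shut, I touched the strip's left end at meter y ≈ +0.068 and slid right at roughly 5–11 N. The tip dropped at y ≈ −0.027, which matched the notch seen in the camera image (middle at about −0.035).
- **Pressing the catch:** I centred the fingertips in the notch and pressed about 6 mm. There the travel stopped and the force rose to 11 N, so I withdrew.
- **Last checks:** The final pictures show the flap raised, the gripper clear and the loose things apparently unmoved. I judged this by eye and did not measure the flap angle or the positions. The small beaker is partly hidden in the top view but stands in place in the side view.
- **What went wrong on the way:** The first 90° turn ran into the last joint's limit and the tool drifted 20 mm in free air. A half-turn the other way fixed the alignment, but a tilt of about 1° stayed to the end. I saw no sign that it affected the result.

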